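# Click the feeder tub's lid shut all round

### The job

The lid is lying on the off-white feeder tub but its rim has not caught: with the fingertips, press down the rim section on each of the four sides until every one has clicked shut and lies level. Do not press on the mesh vent in the middle, keep the tub standing where it is without picking it up, and leave the other things on the ledge undisturbed.

Things in the scene. Friction and masses are not known exactly. Their poses are not given: they have to be found in the camera images.
- tub: feeder tub: an off-white plastic box, loose, about 650 g, with a light grey press-on lid, 146 mm (its x) by 196 mm (its y) over the lid, body 132 x 182 mm. Origin under its centre, z up. The lid sits on it already: a separate rim section along each side, a fixed rounded corner piece at each corner. Shut sections and corners have their tops 71.5 mm above the ledge.
- vent: the fine metal mesh window in the middle of the tub's lid, 62 x 92 mm, sunk 7 mm below the top of the shut rim; origin under its centre. Delicate: not to be pressed.
- rim_front (a joint): angle of the rim section on the tub's -x long side, rad: 0 to 0.06 standing up (outer edge about 6 mm proud, sloping 0.3 rad up and outward), 0.30 shut (level, end stop). Pushed straight down near its outer edge it resists with up to about 7 N until about 0.16 rad, then snaps to 0.30 by itself and stays; let go before that, it springs back up.
- press_front (a point): where to press the -x long section, a flap 142 mm long along the side and 20 mm wide, hinged along its inner edge (53 mm from the tub's centre, 70 mm above the ledge). The point is on its top face, mid-length, 13 mm out from the hinge, and moves with it; x points outward from the tub, z out of the top face.
- rim_back (a joint): angle of the rim section on the tub's +x long side, rad: 0 to 0.06 standing up (outer edge about 6 mm proud, sloping 0.3 rad up and outward), 0.30 shut (level, end stop). Pushed straight down near its outer edge it resists with up to about 7 N until about 0.16 rad, then snaps to 0.30 by itself and stays; let go before that, it springs back up.
- press_back (a point): where to press the +x long section, a flap 142 mm long along the side and 20 mm wide, hinged along its inner edge (53 mm from the tub's centre, 70 mm above the ledge). The point is on its top face, mid-length, 13 mm out from the hinge, and moves with it; x points outward from the tub, z out of the top face.
- rim_left (a joint): angle of the rim section on the tub's +y short side, rad: 0 to 0.06 standing up (outer edge about 6 mm proud, sloping 0.3 rad up and outward), 0.30 shut (level, end stop). Pushed straight down near its outer edge it resists with up to about 7 N until about 0.16 rad, then snaps to 0.30 by itself and stays; let go before that, it springs back up.
- press_left (a point): where to press the +y short section, a flap 92 mm long along the side and 20 mm wide, hinged along its inner edge (78 mm from the tub's centre, 70 mm above the ledge). The point is on its top face, mid-length, 13 mm out from the hinge, and moves with it; x points outward from the tub, z out of the top face.
- rim_right (a joint): angle of the rim section on the tub's -y short side, rad: 0 to 0.06 standing up (outer edge about 6 mm proud, sloping 0.3 rad up and outward), 0.30 shut (level, end stop). Pushed straight down near its outer edge it resists with up to about 7 N until about 0.16 rad, then snaps to 0.30 by itself and stays; let go before that, it springs back up.
- press_right (a point): where to press the -y short section, a flap 92 mm long along the side and 20 mm wide, hinged along its inner edge (78 mm from the tub's centre, 70 mm above the ledge). The point is on its top face, mid-length, 13 mm out from the hinge, and moves with it; x points outward from the tub, z out of the top face.
- jar: glass jar with an aluminium twist lid, 72 mm across, 93 mm high, origin under its centre; stands near the tub; a bystander
- spoon: stainless spoon lying flat, 147 mm long, up to 40 mm wide, 8 mm high, origin under its middle; lies near the tub; a bystander
- tongs: stainless feeding tongs lying flat, 215 mm long, 25 mm wide, 11 mm high, origin under the middle; lie near the tub; a bystander
- trays: stack of three nested teal feeder trays, 120 x 180 mm, 75 mm high, origin under the centre; a bystander
- cork_tube: cork bark tube lying on its side, 180 mm long, about 90 mm across, 88 mm high, origin under its middle; a bystander
- slate: grey slate basking tile lying flat, 110 x 170 x 13 mm, origin under its centre; a bystander
- dish: round terracotta water dish, 110 mm across, 28 mm high, origin under its centre; a bystander
There are look-alikes about, which are no part of the job. What is shaped like the tub but blue or green is not meant.

How it is judged:
By the outcome, as a careful person would: the job done as asked, in the order asked, and still so for the second after the job is handed in, with the robot touching nothing.
It also fails if it takes over 48 s, if anything falls off the work surface, if the arm or the gripper's body presses on something with over 40 N, if the wrist force passes 120 N, or if a joint passes its speed limit or range.

### The arm

A 6-joint arm with a two-finger parallel gripper is mounted at the origin on the work surface. World frame = base frame: x ahead of the robot, y to its left, z up, the work surface at z = 0. Lengths are in m, angles in rad, forces in N, time in s.
With the tool pointing down it reaches from about 0.375 to 0.975 m from the base axis. Payload 3.8 kg.
Tool frame: the origin (TCP) lies on the centre line of the jaws, within the pads' length; the fingertips stand 22 mm ahead of it and the grasp point (between the pads) lies 3 mm ahead of it; x points along the fingers, y is the direction in which the jaws open and shut, and the axes are right-handed (so a half turn about x gives the same grasp; the last joint's range is limited). The gripper opens to 85 mm and grips with 20 to 120 N. Pads are 22 mm wide; open, the fingers measure 114 mm over their backs; the gripper's body (76 mm by 85 mm) begins 54 mm behind the grasp point. The pads swing forward as they close: fully open they stand 13 mm farther back than shut.
Start: joints at [-1.28, 0.264, 1.604, -0, 1.274, -0.037], TCP at [0.217, -0.639, 0.253] pointing down, gripper open.
Joint ranges: [-2.63, 2.63], [-0.94, 2.18], [0.31, 2.57], [-1.31, 4.45], [0, 2.66], [-2.55, 2.55]. Speed limits (rad/s): [2.57, 2.57, 3.14, 3.14, 3.14, 3.14].

### API

Orientations are given as a rotation vector (axis times angle).
In Python, from workcell import monitor, eyes, finish_job gives the robot as it stands. The module is installed in compiled form; this text tells all that it offers.
- The arm moves only by the tool play_rows, never from a script. Its argument "deltas" is a list of rows, each an object of numbers: "wx", "wy", "wz": the turn, a rotation vector about the world's x, y, z in degrees; "x", "y", "z": the shift along the world's x, y, z in mm; "fingers": the closure, from -1 (fully open) to 1 (shut), so that 0 is half open. A call has 1 to 20 rows; each row is the pose to reach, as a shift and turn from the pose commanded when the call began; what a row does not reach only later rows make up. A row lasts 1/8 s, in which the tool goes at most 62.5 mm and 10.7 degrees, less where a joint would pass 70% of its speed; a pose out of reach is approached as far as the arm can. A call with a gripper value outside its range is refused whole. The fingers move at their own pace and stop on an object; "grip_force" is the grip in N (left out, the last holds). Time passes only in rows, so rows that repeat a pose let the fingers close. It gives the time, the measured TCP pose, the force and the opening at its end, in the units of the state.
- monitor.read_state(): the state, without advancing time (a new reading comes with each control period).
- eyes.read_camera(name): name is "scene" or "top" or "wrist"; returns a dict with "frame" (400x640x3 uint8, red, green, blue), "depth" (400x640 float32, m along the optical axis (not along the pixel's ray), 0 where there is no reading), "K" (3x3 intrinsics, pixels), "view" (4x4, takes a point from world to camera coordinates); the wrist camera has in their place "tool_from_camera" (4x4, takes a point from camera to tool coordinates, whose origin is the TCP and whose axes are the tool frame's). Camera axes: x right, y down, z forward; pixel columns grow to the right and rows downward; lengths in m; the calibration is good to about 2 mm. The wrist camera is an equidistant fisheye: a pixel r from the principal point sees the ray r / f radians off the axis. A picture is of the moment at which its call begins: read the wrist's pose just before it.
- finish_job(): hands the job in, once; it reports no verdict.
The state is a dict: "time": time; "q": joint angles; "joint_vel": joint speeds; "joint_torque": joint torques, N m; "tool_pos": TCP position; "tcp_rot": TCP orientation; "wrist_force": force on the tool from outside, world axes, zero at the start; "torque": the same for the moment, N m; "width": opening from 0.0 (shut) to 1.0 (fully open).
Only numpy, scipy, OpenCV 4.12 (cv2) and the standard library are available. Lean on these libraries where they do the work, as an engineer would, in place of code of your own. Each camera call takes 0.05 s, during which the arm holds its last target.

## Working session

There is one attempt and no reset: what is moved stays moved. The work goes in short steps, Python scripts to look and compute and a tool call to move; the robot and the scene stay as the last step left them, time stands still between calls to the robot, and variables do not carry over. Pictures are saved under pics/ and viewed, and the job is handed in when it is done.

Besides the shell and the picture viewer there is one more tool, called after "Call:" as name(argument=value, ...), one argument or row to a line, values as JSON. play_rows: Moves the arm, as the interface text tells. Its arguments: {"type":"object","properties":{"deltas":{"type":"array"},"grip_force":{"type":"number"}},"required":["deltas"]}

```bash
mkdir -p pics; cat > h.py <<'E'
import numpy as np, cv2
from workcell import monitor, eyes
def snap(n,tag):
    d=eyes.read_camera(n); cv2.imwrite(f'pics/{tag}.png',d['frame'][...,::-1]); np.savez(f'{tag}.npz',**d); return d
def world(d,u,v):
    z=d['depth'][v,u]; K=d['K']; p=np.array([(u-K[0,2])/K[0,0]*z,(v-K[1,2])/K[1,1]*z,z,1]); return np.linalg.inv(d['view'])@p
E
python3 - <<'E'
from h import *
s=monitor.read_state(); print(s)
for n in('scene','top'):
    d=snap(n,n+'0'); print(d['K'],np.linalg.inv(d['view']).round(3))
E
```

```text
{'time': 0.0, 'q': array([-1.27990456e+00,  2.64769566e-01,  1.60538047e+00, -1.63844316e-05,
        1.27369695e+00, -3.69503454e-02]), 'joint_vel': array([ 7.63552998e-04,  1.50126597e-04, -1.21136551e-03,  3.85462296e-05,
        6.56133078e-04,  3.50638652e-04]), 'joint_torque': array([ 2.11604900e-03, -5.15109408e+01, -3.67313647e+01, -4.18812078e-06,
        1.27933591e-02,  1.75169464e-05]), 'tool_pos': array([ 0.21711544, -0.63840639,  0.25194742]), 'tcp_rot': array([ 2.04456935,  0.34055443, -2.04519322]), 'wrist_force': array([-0.2772551 , -1.36797752, -0.53007811]), 'torque': array([0.03063856, 0.01354194, 0.05250563]), 'width': 1.0000724454557068}
[[365.9777116    0.         317.13271094]
 [  0.         365.9777116  194.20127338]
 [  0.           0.           1.        ]] [[ 0.665  0.489 -0.564  1.19 ]
 [ 0.747 -0.416  0.519 -0.641]
 [ 0.02  -0.767 -0.642  0.857]
 [ 0.     0.     0.     1.   ]]
[[396.73806745   0.         318.44125672]
 [  0.         396.73806745 199.93424234]
 [  0.           0.           1.        ]] [[-9.00e-02 -9.75e-01  2.03e-01  2.86e-01]
 [-9.96e-01  8.90e-02 -1.80e-02  1.80e-02]
 [-1.00e-03 -2.04e-01 -9.79e-01  1.15e+00]
 [ 0.00e+00  0.00e+00  0.00e+00  1.00e+00]]
```

View pics/scene0.png

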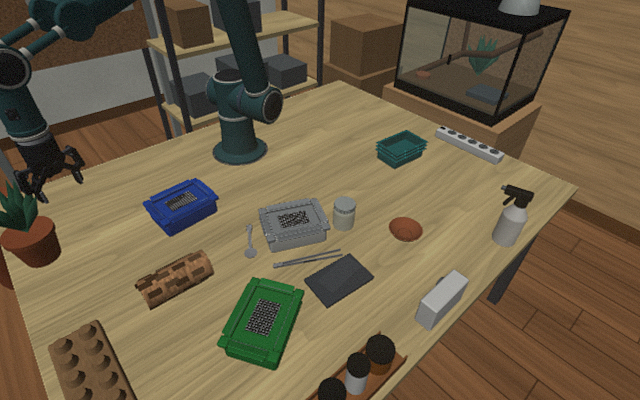

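View pics/top0.png

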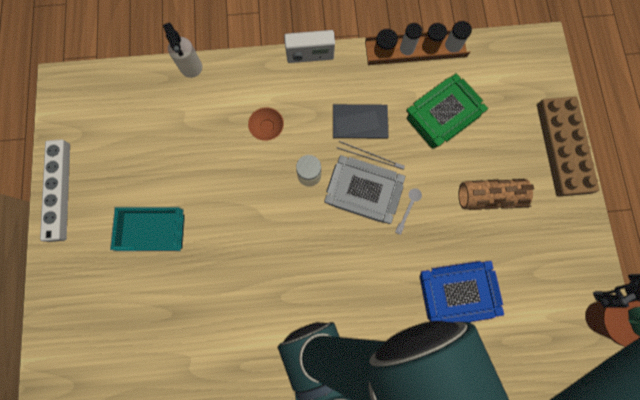

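Candidates for the tub in the top view: the grey/off-white box at (365,188), the blue one at (461,292) and the green one at (446,110). By its colour it is the one at (365,188). The jar at (309,170), tongs at (370,153) and spoon at (408,210) stand close to it. Next, a close crop.

```bash
python3 - <<'E'
from h import *
a=cv2.imread('pics/top0.png')[135:245,285:435]; b=cv2.imread('pics/scene0.png')[185:275,235:365]
a=cv2.resize(a,(750,550),interpolation=cv2.INTER_CUBIC);cv2.imwrite('pics/top0c.png',a)
b=cv2.resize(b,(780,540),interpolation=cv2.INTER_CUBIC);cv2.imwrite('pics/scene0c.png',b)
d=dict(np.load('top0.npz'))
K=d['K'];z=d['depth'];v,u=np.mgrid[0:400,0:640]
P=np.stack([(u-K[0,2])/K[0,0]*z,(v-K[1,2])/K[1,1]*z,z,np.ones_like(z)],-1)@np.linalg.inv(d['view']).T
np.save('P.npy',P)
for (x,y) in [(365,188),(309,170),(400,230),(408,195)]: print(x,y,P[y,x,:3].round(4))
m=((P[...,2]>0.055)&(P[...,2]<0.095)&(abs(u-365)<60)&(abs(v-188)<60)).astype(np.uint8)
n,l,st,c=cv2.connectedComponentsWithStats(m);print(st)
for i in range(1,n):
  if st[i,4]>300:
    pts=P[l==i][:,:3]; r=cv2.minAreaRect((pts[:,:2]*1000).astype(np.float32)); print(i,r,np.percentile(pts[:,2],[2,25,50,75,98]))
E
```

```text
365 188 [ 0.5344 -0.1356  0.0613]
309 170 [0.5929 0.0173 0.0903]
400 230 [ 0.4138 -0.2308  0.0028]
408 195 [ 0.5152 -0.2684  0.0019]
[[     0      0    640    400 251958]
 [   421    129      4      5     14]
 [   306    155     16     27    329]
 [   324    155     81     69   3699]]
2 ((601.4191284179688, 4.167503356933594), (42.289817810058594, 68.6189193725586), 84.11569213867188) [0.05905414 0.08915592 0.09135285 0.09275702 0.09465239]
3 ((531.50927734375, -132.99420166015625), (203.60096740722656, 151.209716796875), 66.19367218017578) [0.05888234 0.06261675 0.06630638 0.07215466 0.0773446 ]
```

View pics/top0c.png

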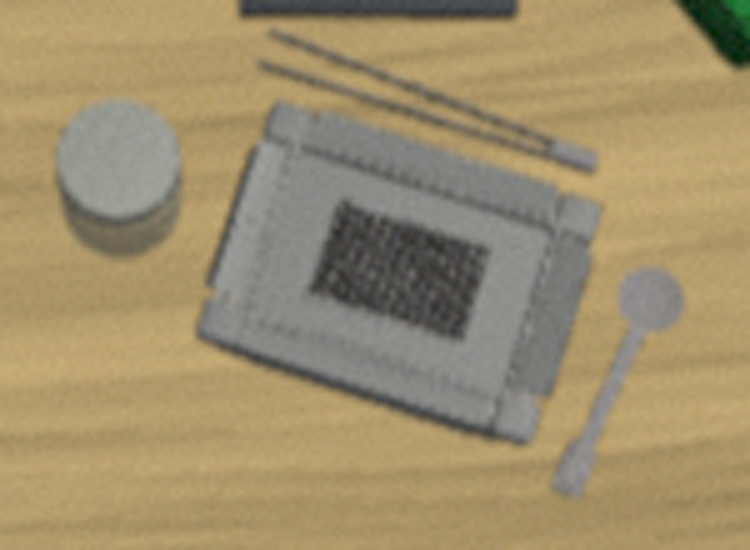

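View pics/scene0c.png

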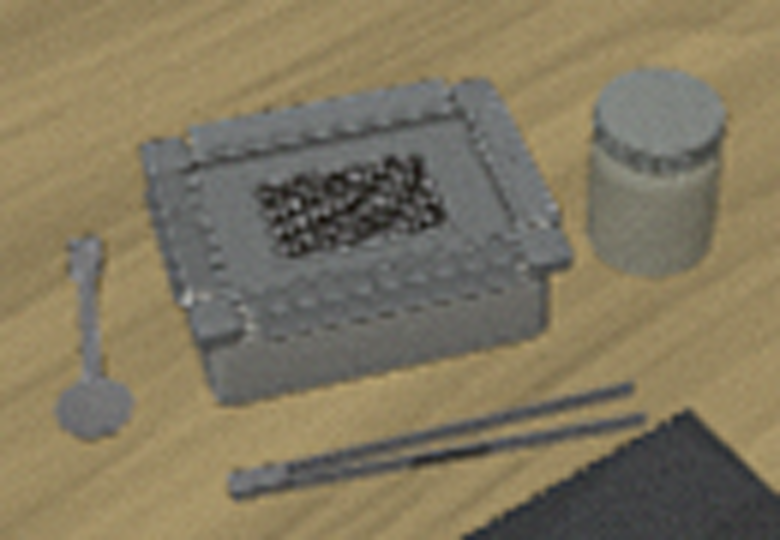

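```bash
cat >> h.py <<'E'
def ray(d,uv,z):
    K=d['K'];T=np.linalg.inv(d['view']);uv=np.atleast_2d(uv).astype(float)
    r=np.c_[(uv[:,0]-K[0,2])/K[0,0],(uv[:,1]-K[1,2])/K[1,1],np.ones(len(uv))]@T[:3,:3].T
    return T[:3,3]+r*((z-T[2,3])/r[:,2])[:,None]
E
python3 - <<'E'
from h import *
from scipy.spatial.transform import Rotation as R
s=monitor.read_state();print(R.from_rotvec(s['tcp_rot']).as_matrix().round(3))
for n,box in(('top0',(335,165,395,212)),('scene0',(274,205,312,232))):
    d=dict(np.load(n+'.npz')); g=cv2.GaussianBlur(d['frame'].max(2),(0,0),1.5)
    x0,y0,x1,y1=box; roi=g[y0:y1,x0:x1]; t,m=cv2.threshold(roi,0,255,cv2.THRESH_OTSU|cv2.THRESH_BINARY_INV)
    m=cv2.morphologyEx(m,cv2.MORPH_CLOSE,np.ones((3,3)))
    c=max(cv2.findContours(m,0,2)[0],key=cv2.contourArea)[:,0]+[x0,y0]
    w=ray(d,c,0.0645)[:,:2]*1000
    print(n,t,cv2.minAreaRect(w.astype(np.float32)))
# outline of corners in top: sat mask
d=dict(np.load('top0.npz'))
hsv=cv2.cvtColor(d['frame'],cv2.COLOR_RGB2HSV); m=((hsv[...,1]<60)).astype(np.uint8)
n,l,st,c=cv2.connectedComponentsWithStats(m); i=l[205,350]; print(st[i])
cc=cv2.findContours((l==i).astype(np.uint8),0,2)[0][0][:,0]
print('outline',cv2.minAreaRect((ray(d,cc,0.0715)[:,:2]*1000).astype(np.float32)))
P=np.load('P.npy')
j=(P[...,2]>0.085)&(P[...,2]<.1); vv,uu=np.nonzero(j); k=(abs(uu-309)<20)&(abs(vv-170)<20); q=np.c_[uu,vv][k]
print('jar',cv2.minEnclosingCircle((P[q[:,1],q[:,0],:2]*1000).astype(np.float32)))
E
```

```text
[[-0.001  0.322 -0.947]
 [ 0.002 -0.947 -0.322]
 [-1.    -0.002 -0.   ]]
top0 107.0 ((531.9609985351562, -132.95962524414062), (89.80819702148438, 56.797454833984375), 66.96048736572266)
scene0 89.0 ((532.8888549804688, -136.04177856445312), (88.53797912597656, 57.98279571533203), 66.1695327758789)
[ 325  155   80   69 3653]
outline ((530.9566650390625, -132.707275390625), (200.5703125, 149.81703186035156), 66.00533294677734)
jar ((604.407470703125, 18.309955596923828), 35.43076705932617)
```

The two views and the outline agree. The tub is centred at about (532,-134) mm with its long axis at 66° and its size matches. The jar's edge is about 34 mm from the left flap. I'll go above the right flap with the fingers shut.

Call:
play_rows(
  deltas=[
    {"x":56,"y":84,"z":0,"wz":9.5,"fingers":1},
    {"x":111,"y":168,"z":0,"wz":19,"fingers":1},
    {"x":167,"y":253,"z":0,"wz":28.5,"fingers":1},
    {"x":222,"y":337,"z":0,"wz":38,"fingers":1},
    {"x":278,"y":421,"z":-40,"wz":47.5,"fingers":1},
    {"x":278,"y":421,"z":-90,"wz":47.5,"fingers":1},
    {"x":278,"y":421,"z":-120,"wz":47.5,"fingers":1},
    {"x":278,"y":421,"z":-120,"wz":47.5,"fingers":1},
    {"x":278,"y":421,"z":-120,"wz":47.5,"fingers":1},
    {"x":278,"y":421,"z":-120,"wz":47.5,"fingers":1},
    {"x":278,"y":421,"z":-120,"wz":47.5,"fingers":1},
    {"x":278,"y":421,"z":-120,"wz":47.5,"fingers":1},
  ],
  grip_force=40,
)

```text
schema error: expected keys wx, wy, wz, x, y, z, fingers
```

```bash
python3 - <<'E'
from h import *
from scipy.spatial.transform import Rotation as R
s=monitor.read_state();Rm=R.from_rotvec(s['tcp_rot']).as_matrix();print(s['time'],s['tool_pos'],s['width'],s['wrist_force'],Rm.round(3))
d=snap('wrist','w1');print(d['K'],d['tool_from_camera'].round(3)); snap('scene','s1')
E
```

```text
0.1 [ 0.21713159 -0.63845348  0.25204632] 1.0025535758353197 [-0.92328947 -0.64386736 -0.04730814] [[-0.001  0.322 -0.947]
 [ 0.002 -0.947 -0.322]
 [-1.    -0.002 -0.   ]]
[[309.70691629   0.         320.59842259]
 [  0.         309.70691629 199.02447487]
 [  0.           0.           1.        ]] [[ 0.    -0.265  0.964 -0.119]
 [ 1.     0.    -0.    -0.   ]
 [ 0.     0.964  0.265 -0.068]
 [ 0.     0.     0.     1.   ]]
```

View pics/w1.png

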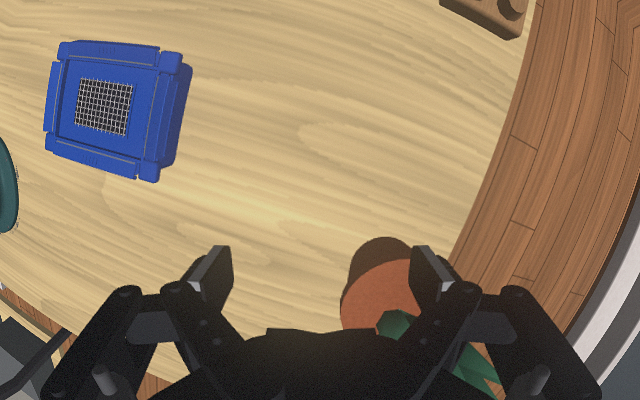

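View pics/s1.png

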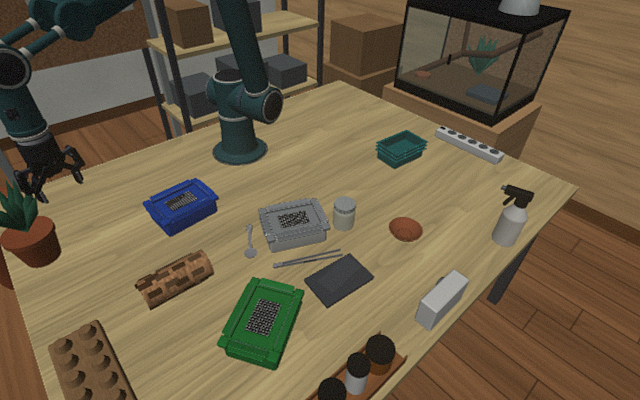

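The move was refused because every row needs all the keys. The pictures show nothing has moved. A plant stands under the gripper, so I'll lift a little first.

Call:
play_rows(
  deltas=[
    {"wx":0,"wy":0,"wz":0,"x":0,"y":0,"z":40,"fingers":1},
    {"wx":0,"wy":0,"wz":9.5,"x":56,"y":84,"z":40,"fingers":1},
    {"wx":0,"wy":0,"wz":19,"x":111,"y":168,"z":30,"fingers":1},
    {"wx":0,"wy":0,"wz":28.5,"x":167,"y":253,"z":20,"fingers":1},
    {"wx":0,"wy":0,"wz":38,"x":222,"y":337,"z":0,"fingers":1},
    {"wx":0,"wy":0,"wz":47.5,"x":278,"y":421,"z":-20,"fingers":1},
    {"wx":0,"wy":0,"wz":47.5,"x":278,"y":421,"z":-40,"fingers":1},
    {"wx":0,"wy":0,"wz":47.5,"x":278,"y":421,"z":-60,"fingers":1},
    {"wx":0,"wy":0,"wz":47.5,"x":278,"y":421,"z":-90,"fingers":1},
    {"wx":0,"wy":0,"wz":47.5,"x":278,"y":421,"z":-120,"fingers":1},
    {"wx":0,"wy":0,"wz":47.5,"x":278,"y":421,"z":-120,"fingers":1},
    {"wx":0,"wy":0,"wz":47.5,"x":278,"y":421,"z":-120,"fingers":1},
    {"wx":0,"wy":0,"wz":47.5,"x":278,"y":421,"z":-120,"fingers":1},
    {"wx":0,"wy":0,"wz":47.5,"x":278,"y":421,"z":-120,"fingers":1},
  ],
  grip_force=40,
)

```text
time: 1.95
tool_pos: [0.4961, -0.2195, 0.1353]
tcp_rot: [1.509, 0.98, -1.506]
wrist_force: [0.3, 0.5, 0.1]
width: 0.0
```

```bash
python3 - <<'E'
from h import *
from scipy.spatial.transform import Rotation as R
s=monitor.read_state();Rm=R.from_rotvec(s['tcp_rot']).as_matrix();print(s['time'],s['tool_pos'],s['width'],s['wrist_force'],Rm.round(3))
d=snap('wrist','w2'); d=snap('scene','s2')
b=cv2.resize(d['frame'][160:280,220:380,::-1],(800,600),interpolation=cv2.INTER_CUBIC);cv2.imwrite('pics/s2c.png',b)
E
```

```text
1.95 [ 0.49613861 -0.21952003  0.13525231] 4.62955555615779e-05 [0.30593365 0.45885096 0.12786411] [[ 0.003  0.915 -0.404]
 [-0.002 -0.404 -0.915]
 [-1.     0.004  0.   ]]
```

View pics/w2.png

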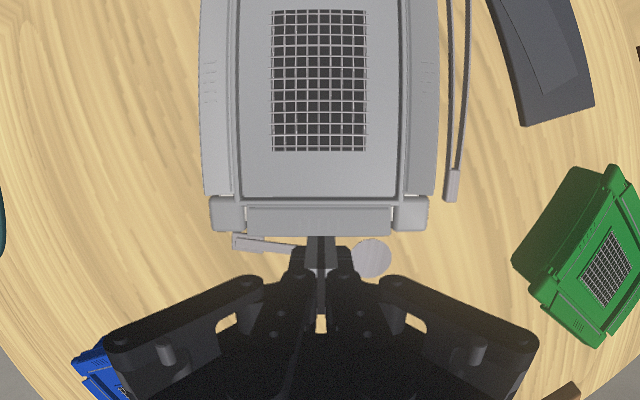

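View pics/s2c.png

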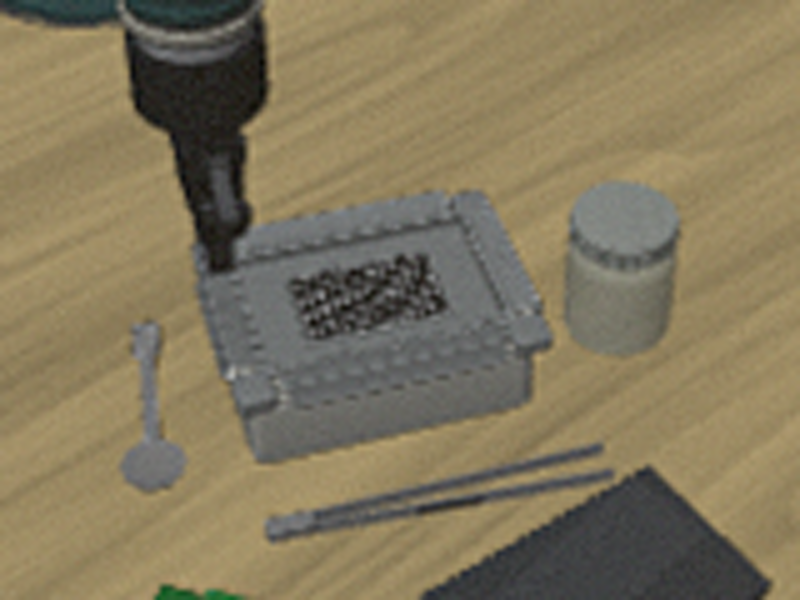

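```bash
python3 - <<'E'
from h import *
from scipy.spatial.transform import Rotation as R
s=monitor.read_state();print(s['tool_pos'],s['joint_vel'].round(4))
d=dict(np.load('w2.npz'));K=d['K'];T=np.eye(4);T[:3,:3]=R.from_rotvec(s['tcp_rot']).as_matrix();T[:3,3]=s['tool_pos'];T=T@d['tool_from_camera']
def rw(u,v,z):
    a=np.array([u-K[0,2],v-K[1,2]]);r=np.hypot(*a);th=r/K[0,0];c=np.r_[a/r*np.sin(th),np.cos(th)];w=T[:3,:3]@c
    return (T[:3,3]+w*(z-T[2,3])/w[2])*1000
m=[rw(*p,.0645) for p in[(272,10),(365,10),(272,151),(367,151)]];print(np.round(m,1),np.mean(m,0))
c=[rw(*p,.0715) for p in[(210,231),(428,231)]];print(np.round(c,1),np.mean(c,0),np.linalg.norm(c[0]-c[1]))
print('flap edge',rw(319,235,.0775),'hinge',rw(319,206,.0715))
E
```

```text
[ 0.49573414 -0.21905938  0.13459027] [ 0.0048  0.0059  0.0074  0.0012 -0.0003  0.0016]
[[ 523.4  -82.6   64.5]
 [ 575.5 -105.7   64.5]
 [ 487.2 -164.4   64.5]
 [ 540.7 -188.1   64.5]] [ 531.71274767 -135.18909251   64.5       ]
[[ 427.5 -193.4   71.5]
 [ 558.8 -251.4   71.5]] [ 493.16007208 -222.3840086    71.5       ] 143.46922740960562
flap edge [ 493.47456505 -221.81302904   77.5       ] hinge [ 500.24388324 -206.50321065   71.5       ]
```

Call:
play_rows(
  deltas=[
    {"wx":0,"wy":0,"wz":0,"x":0,"y":-1,"z":-15,"fingers":1},
    {"wx":0,"wy":0,"wz":0,"x":0,"y":-1,"z":-26,"fingers":1},
    {"wx":0,"wy":0,"wz":0,"x":0,"y":-1,"z":-28,"fingers":1},
    {"wx":0,"wy":0,"wz":0,"x":0,"y":-1,"z":-30,"fingers":1},
    {"wx":0,"wy":0,"wz":0,"x":0,"y":-1,"z":-32,"fingers":1},
    {"wx":0,"wy":0,"wz":0,"x":0,"y":-1,"z":-34,"fingers":1},
    {"wx":0,"wy":0,"wz":0,"x":0,"y":-1,"z":-35,"fingers":1},
    {"wx":0,"wy":0,"wz":0,"x":0,"y":-1,"z":-35,"fingers":1},
    {"wx":0,"wy":0,"wz":0,"x":0,"y":-1,"z":-35,"fingers":1},
  ],
)

```text
time: 3.18
tool_pos: [0.4954, -0.2191, 0.0985]
tcp_rot: [1.507, 0.984, -1.507]
wrist_force: [-0.3, -0.1, 1.2]
width: 0.0
```

Call:
play_rows(
  deltas=[
    {"wx":0,"wy":0,"wz":0,"x":0,"y":0,"z":-1,"fingers":1},
    {"wx":0,"wy":0,"wz":0,"x":0,"y":0,"z":-2,"fingers":1},
    {"wx":0,"wy":0,"wz":0,"x":0,"y":0,"z":-2,"fingers":1},
    {"wx":0,"wy":0,"wz":0,"x":0,"y":0,"z":-2,"fingers":1},
  ],
)

```text
time: 3.68
tool_pos: [0.4954, -0.2195, 0.0969]
tcp_rot: [1.507, 0.983, -1.507]
wrist_force: [-3.5, -1.2, 5.6]
width: -0.001
```

Call:
play_rows(
  deltas=[
    {"wx":0,"wy":0,"wz":0,"x":0,"y":0,"z":-1,"fingers":1},
    {"wx":0,"wy":0,"wz":0,"x":0,"y":0,"z":-2,"fingers":1},
    {"wx":0,"wy":0,"wz":0,"x":0,"y":0,"z":-3,"fingers":1},
    {"wx":0,"wy":0,"wz":0,"x":0,"y":0,"z":-3,"fingers":1},
    {"wx":0,"wy":0,"wz":0,"x":0,"y":0,"z":-3,"fingers":1},
  ],
)

```text
time: 4.3
tool_pos: [0.4954, -0.219, 0.0935]
tcp_rot: [1.507, 0.984, -1.507]
wrist_force: [-2.2, 0.8, 5.4]
width: -0.0
```

```bash
python3 - <<'E'
from h import *
s=monitor.read_state();print(s['time'],s['tool_pos'],s['wrist_force'])
d=snap('wrist','w3'); b=cv2.resize(d['frame'][150:270,200:440,::-1],(800,400),interpolation=cv2.INTER_CUBIC);cv2.imwrite('pics/w3c.png',b)
E
```

```text
4.3 [ 0.49540338 -0.21903109  0.09349425] [-2.2451128   0.80970079  5.37837953]
```

View pics/w3c.png

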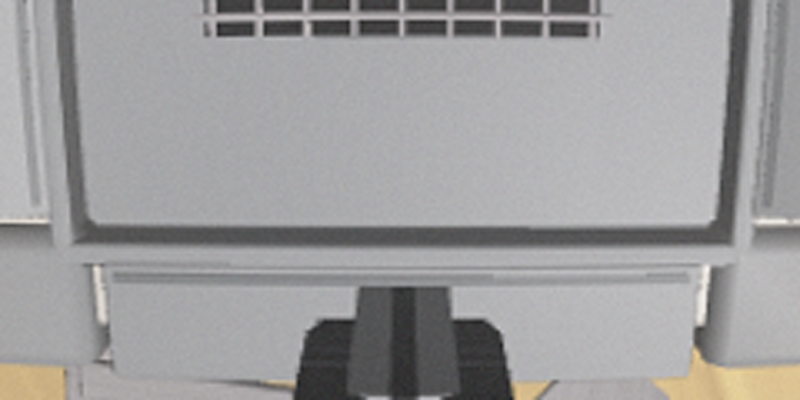

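Call:
play_rows(
  deltas=[
    {"wx":0,"wy":0,"wz":0,"x":0,"y":0,"z":-1,"fingers":1},
    {"wx":0,"wy":0,"wz":0,"x":0,"y":0,"z":-2,"fingers":1},
    {"wx":0,"wy":0,"wz":0,"x":0,"y":0,"z":-2,"fingers":1},
    {"wx":0,"wy":0,"wz":0,"x":0,"y":0,"z":-2,"fingers":1},
  ],
)

```text
time: 4.85
tool_pos: [0.4955, -0.2191, 0.0934]
tcp_rot: [1.507, 0.984, -1.507]
wrist_force: [-6.2, 2.4, 17.1]
width: -0.002
```

```bash
python3 - <<'E'
from h import *
s=monitor.read_state();print(s['time'],s['tool_pos'],s['wrist_force'])
d=snap('wrist','w4'); b=cv2.resize(d['frame'][150:270,200:440,::-1],(800,400),interpolation=cv2.INTER_CUBIC);cv2.imwrite('pics/w4c.png',b)
E
```

```text
4.85 [ 0.49554138 -0.21908371  0.09337262] [-6.22502008  2.41579207 17.11975002]
```

View pics/w4c.png

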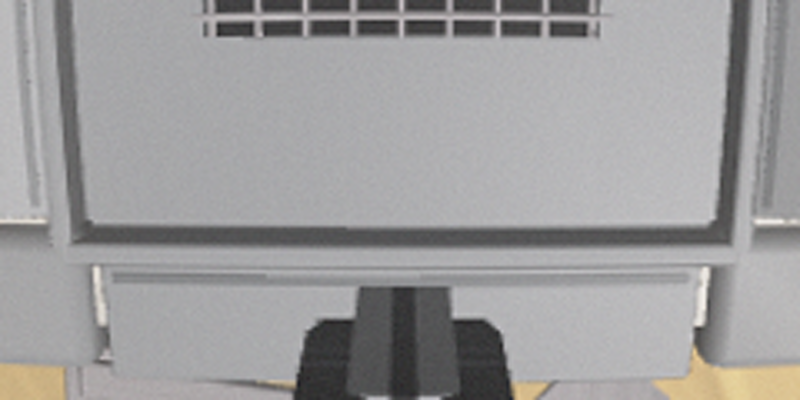

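Call:
play_rows(
  deltas=[
    {"wx":0,"wy":0,"wz":0,"x":0,"y":0,"z":10,"fingers":1},
    {"wx":0,"wy":0,"wz":0,"x":0,"y":0,"z":45,"fingers":1},
    {"wx":0,"wy":0,"wz":0,"x":40,"y":15,"z":45,"fingers":1},
    {"wx":0,"wy":0,"wz":0,"x":80,"y":30,"z":45,"fingers":1},
    {"wx":0,"wy":0,"wz":0,"x":100,"y":56,"z":45,"fingers":1},
    {"wx":0,"wy":0,"wz":0,"x":100,"y":56,"z":45,"fingers":1},
    {"wx":0,"wy":0,"wz":0,"x":100,"y":56,"z":45,"fingers":1},
  ],
)

```text
time: 5.78
tool_pos: [0.5947, -0.163, 0.1356]
tcp_rot: [1.506, 0.985, -1.508]
wrist_force: [-0.2, 0.2, 0.3]
width: -0.0
```

```bash
cat >> h.py <<'E'
def look(k):
    s=monitor.read_state();print(s['time'],s['tool_pos'].round(4),s['wrist_force'].round(1))
    d=snap('wrist','w%d'%k)
    e=snap('scene','s%d'%k); b=cv2.resize(e['frame'][185:275,235:365,::-1],(780,540),interpolation=cv2.INTER_CUBIC);cv2.imwrite('pics/s%dc.png'%k,b)
E
python3 -c "
from h import *
look(5)"
```

```text
5.775 [ 0.5947 -0.163   0.1356] [-0.2  0.2  0.3]
```

View pics/w5.png

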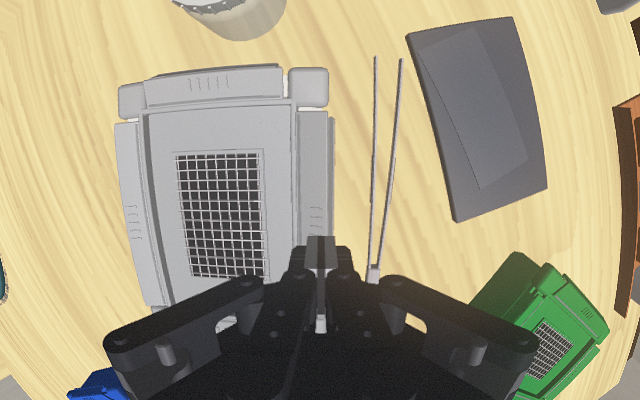

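View pics/s5c.png

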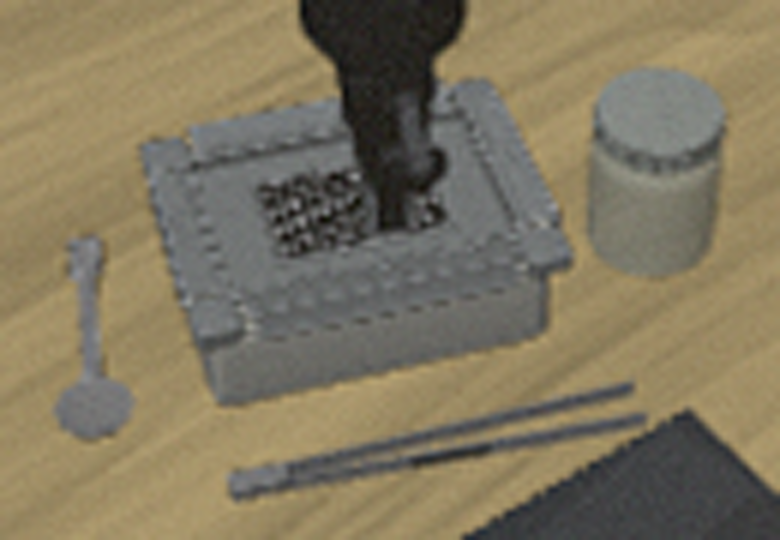

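The right section lies level now. Next is the far long side.

Call:
play_rows(
  deltas=[
    {"wx":0,"wy":0,"wz":0,"x":0,"y":0,"z":-15,"fingers":1},
    {"wx":0,"wy":0,"wz":0,"x":0,"y":0,"z":-28,"fingers":1},
    {"wx":0,"wy":0,"wz":0,"x":0,"y":0,"z":-32,"fingers":1},
    {"wx":0,"wy":0,"wz":0,"x":0,"y":0,"z":-34,"fingers":1},
    {"wx":0,"wy":0,"wz":0,"x":0,"y":0,"z":-36,"fingers":1},
    {"wx":0,"wy":0,"wz":0,"x":0,"y":0,"z":-38,"fingers":1},
    {"wx":0,"wy":0,"wz":0,"x":0,"y":0,"z":-40,"fingers":1},
    {"wx":0,"wy":0,"wz":0,"x":0,"y":0,"z":-42,"fingers":1},
    {"wx":0,"wy":0,"wz":0,"x":0,"y":0,"z":-43,"fingers":1},
    {"wx":0,"wy":0,"wz":0,"x":0,"y":0,"z":-44,"fingers":1},
    {"wx":0,"wy":0,"wz":0,"x":0,"y":0,"z":-44,"fingers":1},
  ],
)

```text
time: 7.25
tool_pos: [0.5957, -0.1631, 0.0934]
tcp_rot: [1.507, 0.984, -1.507]
wrist_force: [-2.5, 0.5, 6.9]
width: -0.002
```

Call:
play_rows(
  deltas=[
    {"wx":0,"wy":0,"wz":0,"x":0,"y":0,"z":-1,"fingers":1},
    {"wx":0,"wy":0,"wz":0,"x":0,"y":0,"z":-1,"fingers":1},
    {"wx":0,"wy":0,"wz":0,"x":0,"y":0,"z":-1,"fingers":1},
  ],
)

```text
time: 7.62
tool_pos: [0.5957, -0.1631, 0.0934]
tcp_rot: [1.507, 0.983, -1.507]
wrist_force: [-4.8, 2.2, 13.2]
width: -0.003
```

Call:
play_rows(
  deltas=[
    {"wx":0,"wy":0,"wz":0,"x":0,"y":0,"z":10,"fingers":1},
    {"wx":0,"wy":0,"wz":0,"x":0,"y":0,"z":45,"fingers":1},
    {"wx":0,"wy":0,"wz":0,"x":-10,"y":40,"z":45,"fingers":1},
    {"wx":0,"wy":0,"wz":0,"x":-20,"y":80,"z":45,"fingers":1},
    {"wx":0,"wy":0,"wz":0,"x":-26,"y":112,"z":45,"fingers":1},
    {"wx":0,"wy":0,"wz":0,"x":-26,"y":112,"z":45,"fingers":1},
    {"wx":0,"wy":0,"wz":0,"x":-26,"y":112,"z":45,"fingers":1},
  ],
)

```text
time: 8.5
tool_pos: [0.5694, -0.0513, 0.1363]
tcp_rot: [1.507, 0.984, -1.507]
wrist_force: [-0.3, 0.2, 0.6]
width: -0.001
```

```bash
python3 -c "
from h import *
look(6)"
```

```text
8.5 [ 0.5694 -0.0513  0.1363] [-0.3  0.2  0.6]
```

View pics/w6.png

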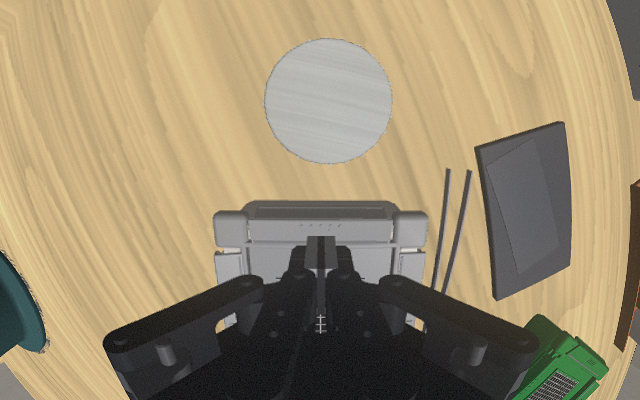

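View pics/s6c.png

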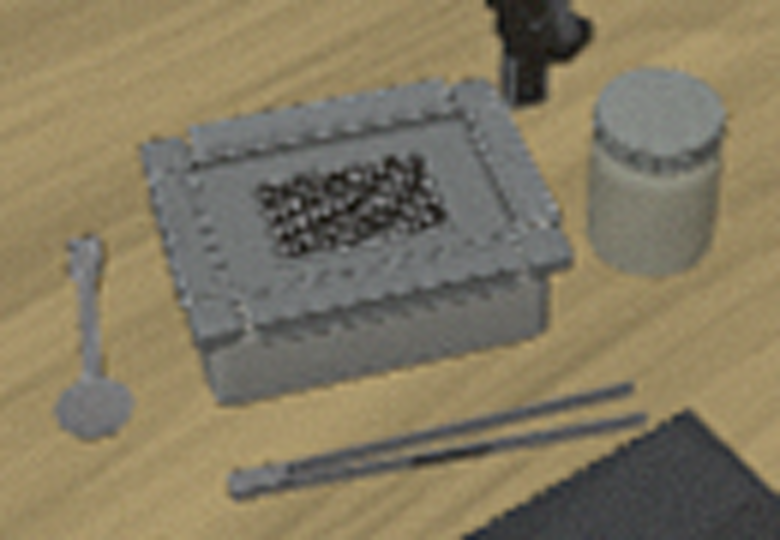

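The far side is level too. Next is the left section, beside the jar.

Call:
play_rows(
  deltas=[
    {"wx":0,"wy":0,"wz":0,"x":0,"y":0,"z":-15,"fingers":1},
    {"wx":0,"wy":0,"wz":0,"x":0,"y":0,"z":-28,"fingers":1},
    {"wx":0,"wy":0,"wz":0,"x":0,"y":0,"z":-32,"fingers":1},
    {"wx":0,"wy":0,"wz":0,"x":0,"y":0,"z":-34,"fingers":1},
    {"wx":0,"wy":0,"wz":0,"x":0,"y":0,"z":-36,"fingers":1},
    {"wx":0,"wy":0,"wz":0,"x":0,"y":0,"z":-38,"fingers":1},
    {"wx":0,"wy":0,"wz":0,"x":0,"y":0,"z":-40,"fingers":1},
    {"wx":0,"wy":0,"wz":0,"x":0,"y":0,"z":-42,"fingers":1},
    {"wx":0,"wy":0,"wz":0,"x":0,"y":0,"z":-43,"fingers":1},
    {"wx":0,"wy":0,"wz":0,"x":0,"y":0,"z":-44,"fingers":1},
    {"wx":0,"wy":0,"wz":0,"x":0,"y":0,"z":-45,"fingers":1},
    {"wx":0,"wy":0,"wz":0,"x":0,"y":0,"z":-45,"fingers":1},
    {"wx":0,"wy":0,"wz":0,"x":0,"y":0,"z":-45,"fingers":1},
  ],
)

```text
time: 10.22
tool_pos: [0.5697, -0.0511, 0.0934]
tcp_rot: [1.508, 0.984, -1.507]
wrist_force: [-4.5, 0.9, 13.4]
width: -0.001
```

Call:
play_rows(
  deltas=[
    {"wx":0,"wy":0,"wz":0,"x":0,"y":0,"z":10,"fingers":1},
    {"wx":0,"wy":0,"wz":0,"x":0,"y":0,"z":45,"fingers":1},
    {"wx":0,"wy":0,"wz":0,"x":-40,"y":-20,"z":45,"fingers":1},
    {"wx":0,"wy":0,"wz":0,"x":-80,"y":-40,"z":45,"fingers":1},
    {"wx":0,"wy":0,"wz":0,"x":-100,"y":-56,"z":45,"fingers":1},
    {"wx":0,"wy":0,"wz":0,"x":-100,"y":-56,"z":45,"fingers":1},
    {"wx":0,"wy":0,"wz":0,"x":-100,"y":-56,"z":45,"fingers":1},
  ],
)

```text
time: 11.1
tool_pos: [0.4701, -0.1071, 0.1366]
tcp_rot: [1.508, 0.983, -1.507]
wrist_force: [0.4, 0.2, -0.8]
width: -0.001
```

```bash
python3 -c "
from h import *
look(7)"
```

```text
11.1 [ 0.4701 -0.1071  0.1366] [ 0.4  0.2 -0.8]
```

View pics/w7.png

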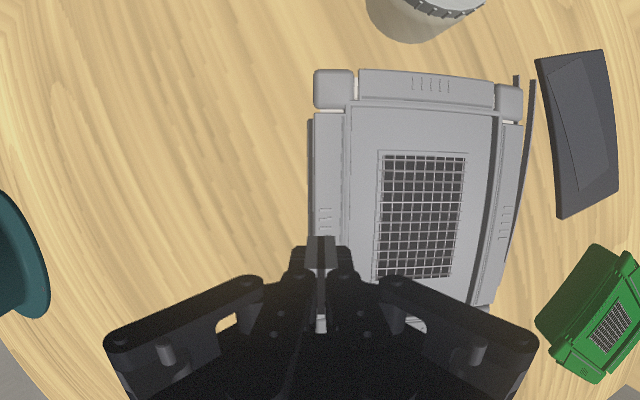

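View pics/s7c.png

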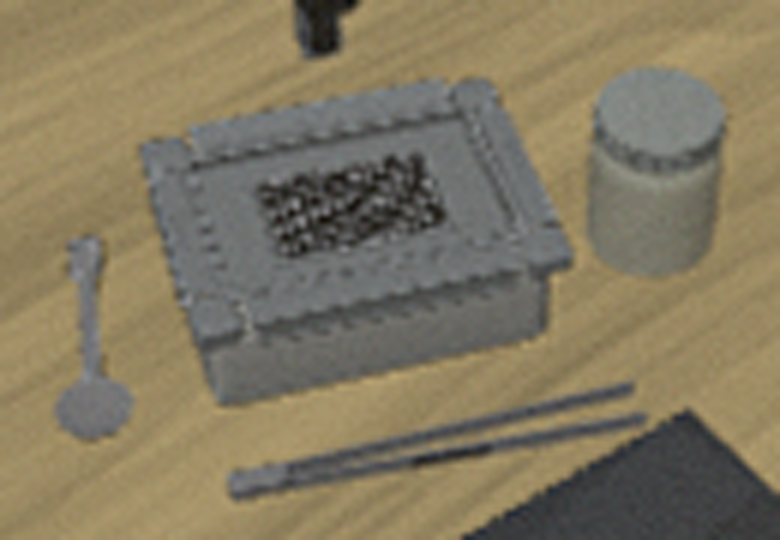

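The left section is down as well. Now the near long side.

Call:
play_rows(
  deltas=[
    {"wx":0,"wy":0,"wz":0,"x":0,"y":0,"z":-15,"fingers":1},
    {"wx":0,"wy":0,"wz":0,"x":0,"y":0,"z":-28,"fingers":1},
    {"wx":0,"wy":0,"wz":0,"x":0,"y":0,"z":-32,"fingers":1},
    {"wx":0,"wy":0,"wz":0,"x":0,"y":0,"z":-34,"fingers":1},
    {"wx":0,"wy":0,"wz":0,"x":0,"y":0,"z":-36,"fingers":1},
    {"wx":0,"wy":0,"wz":0,"x":0,"y":0,"z":-38,"fingers":1},
    {"wx":0,"wy":0,"wz":0,"x":0,"y":0,"z":-40,"fingers":1},
    {"wx":0,"wy":0,"wz":0,"x":0,"y":0,"z":-42,"fingers":1},
    {"wx":0,"wy":0,"wz":0,"x":0,"y":0,"z":-43,"fingers":1},
    {"wx":0,"wy":0,"wz":0,"x":0,"y":0,"z":-44,"fingers":1},
    {"wx":0,"wy":0,"wz":0,"x":0,"y":0,"z":-45,"fingers":1},
    {"wx":0,"wy":0,"wz":0,"x":0,"y":0,"z":-45,"fingers":1},
    {"wx":0,"wy":0,"wz":0,"x":0,"y":0,"z":-45,"fingers":1},
  ],
)

```text
time: 12.82
tool_pos: [0.4696, -0.1072, 0.0933]
tcp_rot: [1.507, 0.984, -1.507]
wrist_force: [-6.1, 1.4, 15.9]
width: -0.003
```

Call:
play_rows(
  deltas=[
    {"wx":0,"wy":0,"wz":0,"x":0,"y":0,"z":10,"fingers":1},
    {"wx":0,"wy":0,"wz":0,"x":0,"y":0,"z":60,"fingers":1},
    {"wx":0,"wy":0,"wz":0,"x":-10,"y":-20,"z":120,"fingers":1},
    {"wx":0,"wy":0,"wz":0,"x":-15,"y":-60,"z":170,"fingers":1},
    {"wx":0,"wy":0,"wz":0,"x":-20,"y":-110,"z":190,"fingers":1},
    {"wx":0,"wy":0,"wz":0,"x":-25,"y":-160,"z":190,"fingers":1},
    {"wx":0,"wy":0,"wz":0,"x":-25,"y":-160,"z":190,"fingers":1},
    {"wx":0,"wy":0,"wz":0,"x":-25,"y":-160,"z":190,"fingers":1},
  ],
)

```text
time: 13.82
tool_pos: [0.444, -0.2667, 0.2808]
tcp_rot: [1.508, 0.985, -1.508]
wrist_force: [0.5, 0.0, -0.3]
width: 0.002
```

```bash
python3 - <<'E'
from h import *
look(8)
d=snap('top','t8')
a=cv2.resize(d['frame'][135:245,285:435,::-1],(750,550),interpolation=cv2.INTER_CUBIC);cv2.imwrite('pics/t8c.png',a)
K=d['K'];z=d['depth'];v,u=np.mgrid[0:400,0:640]
P=np.stack([(u-K[0,2])/K[0,0]*z,(v-K[1,2])/K[1,1]*z,z,np.ones_like(z)],-1)@np.linalg.inv(d['view']).T
P0=np.load('P.npy'); c=np.array([.532,-.1345]);L=np.array([.402,.916]);S=np.array([.916,-.402])
for nm,Q in(('before',P0),('after',P)):
  q=Q[...,:2]-c; l=q@L; s=q@S; H=Q[...,2]
  def med(m): m=m&(H>.06)&(H<.09); return (np.median(H[m])*1000).round(1),m.sum()
  print(nm,'far',med((abs(l)<.06)&(s>.064)&(s<.072)),'near',med((abs(l)<.06)&(s<-.064)&(s>-.072)),'left',med((abs(s)<.04)&(l>.089)&(l<.097)),'right',med((abs(s)<.04)&(l<-.089)&(l>-.097)),'corners',med((abs(s)>.055)&(abs(l)>.08)&(abs(s)<.07)&(abs(l)<.095)))
E
```

```text
13.825 [ 0.444  -0.2667  0.2808] [ 0.5  0.  -0.3]
before far (np.float64(75.0), np.int64(122)) near (np.float64(74.8), np.int64(124)) left (np.float64(74.7), np.int64(77)) right (np.float64(74.7), np.int64(78)) corners (np.float64(70.3), np.int64(113))
after far (np.float64(70.4), np.int64(118)) near (np.float64(70.5), np.int64(126)) left (np.float64(70.6), np.int64(76)) right (np.float64(70.9), np.int64(78)) corners (np.float64(70.7), np.int64(115))
```

View pics/t8c.png

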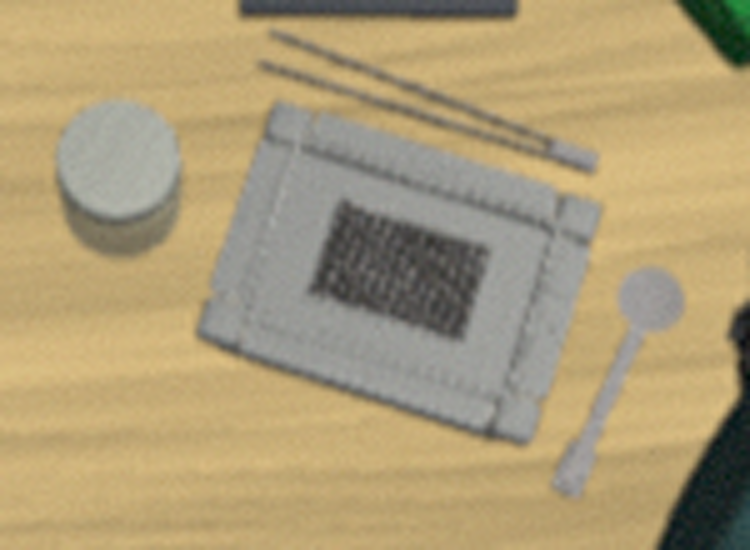

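View pics/s8c.png

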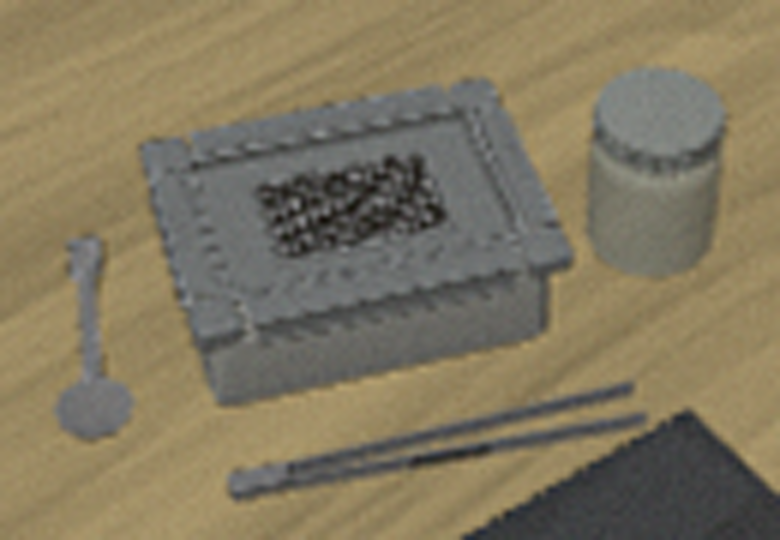

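View pics/w8.png

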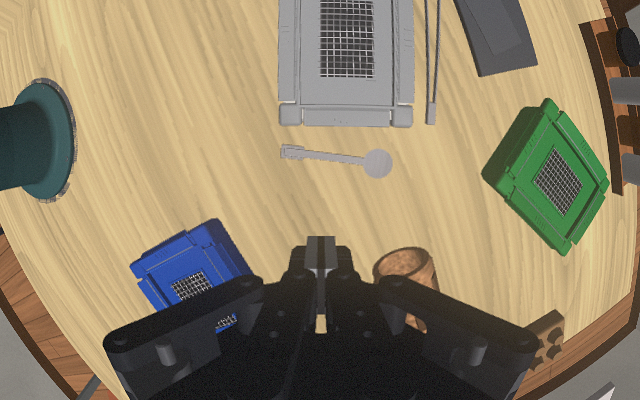

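All four sections now measure 70.4–70.9 mm, against 70.7 mm at the corners. Before pressing they were at about 75 mm. Nothing else has moved, and the arm is clear.

```bash
python3 -c "
from workcell import finish_job
print(finish_job())"
```

```text
the job is handed in; nothing more can be done
None
```

All four rim sections of the off-white tub's lid are shut and level, and I handed the job in at about 14 s of the 48 s allowed.

- **Pressing:** I pressed each section near its outer edge with closed fingertips: right, far long side, left, then near long side. Each one ended on a hard stop with the fingertips about 71.4 mm above the ledge. The peak downward force was about 17 N, and I did not press on the mesh vent.
- **Last checks:** the top camera's depth puts the four sections at 70.4–70.9 mm, level with the corners at 70.7 mm. Before pressing they stood at about 75 mm. These readings run about 1 mm under the stated 71.5 mm, which is within the calibration.
- **Surroundings:** in the final pictures the tub, jar, spoon and tongs are where they were, and so is the slate as far as the pictures show it. The other bystanders I did not compare closely, but the arm stayed well above everything except the tub. The arm finished clear, with no contact force.
- **Errors:** my first move call was refused for missing keys and nothing moved. No check failed or disagreed.

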